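# Exchange dry-fitted rosettes between three cornice blocks

### The job

The three cast rosettes have been dry-fitted in the wrong cornice blocks. Swap them round so that each lies flat and fully down in the sinking of the block of its own material (white plaster, red terracotta, dark grey stone), using the free felt pad to park the one that has to wait. They chip easily: set them down gently, do not drop them, never lay one on the bare bench, and leave the bowl, jar and brush where they are.

Things in the scene. Friction and masses are not known exactly. Their poses are not given: they have to be found in the camera images.
- boss_plaster (a point): rosette of white plaster: a round disc 80 mm across and 9 mm thick (6 mm at its rim) with petals in low relief, up to 15 mm above the underside, and in its middle an upright cone-shaped boss, a straight cylinder 36 mm across from 9 to 46 mm above the underside, domed to the top at 56 mm. 0.11 to 0.3 kg. Rigid, loose, round: its turn does not matter. The point is on its axis in the boss, 36 mm above its underside; z is up along the axis
- boss_terracotta (a point): rosette of red-brown terracotta: a round disc 80 mm across and 9 mm thick (6 mm at its rim) with petals in low relief, up to 15 mm above the underside, and in its middle an upright cone-shaped boss, a straight cylinder 36 mm across from 9 to 46 mm above the underside, domed to the top at 56 mm. 0.11 to 0.3 kg. Rigid, loose, round: its turn does not matter. The point is on its axis in the boss, 36 mm above its underside; z is up along the axis
- boss_stone (a point): rosette of dark grey stone mix: a round disc 80 mm across and 9 mm thick (6 mm at its rim) with petals in low relief, up to 15 mm above the underside, and in its middle an upright cone-shaped boss, a straight cylinder 36 mm across from 9 to 46 mm above the underside, domed to the top at 56 mm. 0.11 to 0.3 kg. Rigid, loose, round: its turn does not matter. The point is on its axis in the boss, 36 mm above its underside; z is up along the axis
- seat_plaster (a point): cornice block of white plaster, fixed, 150 x 150 mm and 42 mm high, with a beaded moulding on one side reaching 90 mm from the middle. In its top is a round sinking 98 mm across and 12 mm deep with a flat scratched floor. The point is the centre of the floor of the sinking, 30 mm above the bench; z up. At the start the rosette of another block lies in it
- seat_terracotta (a point): cornice block of red-brown terracotta, fixed, 150 x 150 mm and 42 mm high, with a beaded moulding on one side reaching 90 mm from the middle. In its top is a round sinking 98 mm across and 12 mm deep with a flat scratched floor. The point is the centre of the floor of the sinking, 30 mm above the bench; z up. At the start the rosette of another block lies in it
- seat_stone (a point): cornice block of dark grey stone mix, fixed, 150 x 150 mm and 42 mm high, with a beaded moulding on one side reaching 90 mm from the middle. In its top is a round sinking 98 mm across and 12 mm deep with a flat scratched floor. The point is the centre of the floor of the sinking, 30 mm above the bench; z up. At the start the rosette of another block lies in it
- pad_top (a point): felt pad, fixed: a blue felt square on plywood, 150 x 150 mm, 22 mm high, empty at the start. The point is the centre of its top; z up
- bowl_mid (a point): bystander: loose green mixing bowl, empty, 110 mm across the rim, 55 mm high; the point is on its axis, 27 mm above the bench
- jar_mid (a point): bystander: loose ochre pigment jar with a black cap, 60 mm across, 75 mm high; the point is on its axis, 37 mm above the bench
- brush_grip (a point): bystander: loose flat brush about 200 mm long with a light wooden handle, lying on the bench; the point is in its handle
Not all that is in view belongs to the job. Leave any blue or purple look-alike of the part that bears boss_stone alone.

How it is judged:
On the way:
1. one of the rosettes rests on the felt pad, let go (((horizontal distance between boss_plaster and pad_top below 0.055 m and z of boss_plaster in the frame of pad_top below 0.04 m and angle between boss_plaster's own z axis and vertical below 0.1 rad and linear speed of rosette_plaster below 0.02 m/s and contact force between rosette_plaster and the fingers below 0.2 N) or (horizontal distance between boss_terracotta and pad_top below 0.055 m and z of boss_terracotta in the frame of pad_top below 0.04 m and angle between boss_terracotta's own z axis and vertical below 0.1 rad and linear speed of rosette_terracotta below 0.02 m/s and contact force between rosette_terracotta and the fingers below 0.2 N) or (horizontal distance between boss_stone and pad_top below 0.055 m and z of boss_stone in the frame of pad_top below 0.04 m and angle between boss_stone's own z axis and vertical below 0.1 rad and linear speed of rosette_stone below 0.02 m/s and contact force between rosette_stone and the fingers below 0.2 N))), for 0.2 s.
At the end, for the whole second after the job is handed in: Each rosette lies in the sinking of the block of its own material: within 13 mm of the middle, its underside on the floor of the sinking (within 3 mm), level within 0.08 rad, let go and at rest (horizontal distance between boss_plaster and seat_plaster below 0.013 m and z of boss_plaster in the frame of seat_plaster between 0.033 and 0.039 m and angle between each of boss_plaster, boss_terracotta, boss_stone's own z axis and vertical below 0.08 rad and linear speed of each of rosette_plaster, rosette_terracotta, rosette_stone below 0.02 m/s and contact force between each of rosette_plaster, rosette_terracotta, rosette_stone and the fingers below 0.2 N and horizontal distance between boss_terracotta and seat_terracotta below 0.013 m and z of boss_terracotta in the frame of seat_terracotta between 0.033 and 0.039 m and horizontal distance between boss_stone and seat_stone below 0.013 m and z of boss_stone in the frame of seat_stone between 0.033 and 0.039 m); the robot touches nothing.
It fails at once if bowl, jar or brush moved by more than 30 mm (distance of any of bowl_mid, jar_mid, brush_grip from where it was at the start of the episode above 0.03 m).
It fails at once if a rosette laid on the bare bench (height (world z) of any of boss_plaster, boss_terracotta, boss_stone below 0.047 m).
It fails at once if a rosette set down or knocked hard: more than 60 N between it and a block, the pad or another rosette (contact force between any of rosette_plaster, rosette_terracotta, rosette_stone and block_plaster above 60 N or contact force between any of rosette_plaster, rosette_terracotta, rosette_stone and block_terracotta above 60 N or contact force between any of rosette_plaster, rosette_terracotta, rosette_stone and block_stone above 60 N or contact force between any of rosette_plaster, rosette_terracotta, rosette_stone and pad above 60 N or contact force between rosette_plaster and rosette_terracotta above 60 N or contact force between any of rosette_plaster, rosette_terracotta and rosette_stone above 60 N).
It fails at once if a rosette let go in the air: it falls freely at over 0.5 m/s (a drop of more than about 13 mm) ((linear speed of rosette_plaster above 0.5 m/s and contact force between rosette_plaster and the fingers below 0.2 N) or (linear speed of rosette_terracotta above 0.5 m/s and contact force between rosette_terracotta and the fingers below 0.2 N) or (linear speed of rosette_stone above 0.5 m/s and contact force between rosette_stone and the fingers below 0.2 N)).
It also fails if it takes over 112 s, if anything falls off the work surface, if the arm or the gripper's body presses on something with over 40 N, if the wrist force passes 120 N, or if a joint passes its speed limit or range.

### The arm

A 7-joint arm with a two-finger parallel gripper is mounted at the origin on the work surface. World frame = base frame: x ahead of the robot, y to its left, z up, the work surface at z = 0. Lengths are in m, angles in rad, forces in N, time in s.
With the tool pointing down it reaches from about 0.35 to 0.9 m from the base axis. Payload 7.2 kg.
Tool frame: the origin (TCP) lies midway between the tips of the shut fingers; the grasp point (between the pads) lies 19 mm behind it; z points along the fingers, y is the line along which they close (so a half turn about z gives the same grasp; the last joint's range is limited). The gripper opens to 88 mm and grips with 3 to 60 N. Pads are 20 mm wide; open, the fingers measure 115 mm over their backs; the gripper's body (75 mm by 178 mm) begins 61 mm behind the grasp point.
Start: joints at [-1.4, 0.411, -0.013, 1.596, 0.006, 1.134, -0.082], TCP at [0.148, 0.607, 0.223] pointing down, gripper open.
Joint ranges: [-2.95, 2.95], [-0.29, 1.99], [-1.47, 1.44], [0.14, 2.54], [-1.03, 4.17], [0.13, 1.85], [-2.86, 2.86]. Speed limits (rad/s): [2.39, 2.39, 3.01, 3.01, 3.14, 3.14, 3.14].

### API

Orientations are given as a unit quaternion [w, x, y, z].
In Python, from cell import observe, camera, job_done, trace, tip_of gives the robot as it stands. The module is installed in compiled form; this text tells all that it offers.
- The arm moves only by the tool drive_tool, never from a script. Its argument "moves" is a list of rows, each a list of 2 entries, a list of its own where there are three numbers: the shift along the tool's x, y, z in cm, then the turn, a rotation vector about the tool's x, y, z in rad. In form: [[[dx, dy, dz], [ax, ay, az]], ...]. A call has 1 to 8 rows; each row shifts and turns the commanded pose from where the row before left it, along the tool's axes as they then stand; what a row does not reach is not made up. A row lasts 1/12 s, in which the tool goes at most 41.7 mm and 7.16 degrees, less where a joint would pass 70% of its speed; a pose out of reach is approached as far as the arm can. A call is refused whole if a number of a shift passes 4.17 or a number of a turn 0.125, either way. A call with a gripper value outside its range is refused whole. "grip" is the closure, from -1 (fully open) to 1 (shut), set as the call begins (left out, the last holds). The fingers move at their own pace and stop on an object; "force" is the grip in N (left out, the last holds). Time passes only in rows, so rows that do not move let the fingers close. It gives the time, the measured TCP pose, the force, the opening and the grip force at its end, in the units of the state.
- observe(): the state, without advancing time (a new reading comes with each control period).
- camera(name): name is "side" or "top"; returns a dict with "image" (384x512x3 uint8, red, green, blue), "z_map" (384x512 float32, m along the optical axis (not along the pixel's ray), 0 where there is no reading), "fx", "fy", "cx", "cy" (pixels), "R" (3x3) and "t" (3): a world point X has camera coordinates R X + t. Camera axes: x right, y down, z forward; pixel columns grow to the right and rows downward; lengths in m; the calibration is good to about 2 mm. A picture is of the moment at which its call begins.
- job_done(): hands the job in; it is judged then, once.
Trained networks look in a picture, given as the dict that the camera call returned (one of the last four; its "shot" number tells which), for a name from the list of things; names that differ only in an ending like _2 or _b are one class to them, and where a whole thing is asked for, a point or a joint stands for the part that bears it (a point fixed in the world has none). Each returns a list of dicts, best first, with "confidence" (0 to 1); they miss things now and then, are a little off and sometimes report something else, mostly with a low value. They report only what shows in the picture. A call takes as long as a camera call. They do not tell look-alikes from the thing itself.
- trace(name, picture): "mask" (384x512 bool, what is visible of it) and "bbox" ([left, top, right, bottom] as shares, 0 to 1, of the picture: columns of its width, rows of its height, round what is visible of it).
- tip_of(name, picture): "location" ([column, row] as shares, 0 to 1, of the picture: columns of its width, rows of its height: a listed point, or the origin of a listed thing).
The state is a dict: "time": time; "joint_pos": joint angles; "dq": joint speeds; "effort": joint torques, N m; "position": TCP position; "eef_rot": TCP orientation; "force": force on the tool from outside, world axes, zero at the start; "moment": the same for the moment, N m; "finger_gap": finger opening in m; "grip_force": force on a finger pad.
Only numpy, scipy, OpenCV 4.12 (cv2) and the standard library are available. Lean on these libraries where they do the work, as an engineer would, in place of code of your own. Each camera call takes 0.05 s, during which the arm holds its last target. There are 200 camera calls.

## Working session

There is one attempt and no reset: what is moved stays moved. The work goes in short steps, Python scripts to look and compute and a tool call to move; the robot and the scene stay as the last step left them, time stands still between calls to the robot, and variables do not carry over. Pictures are saved under pics/ and viewed, at most 14 in all, crops included, and the job is handed in when it is done.

Besides the shell and the picture viewer there is one more tool, called after "Call:" as name([rows], argument=value, ...), one row to a line, values as JSON. drive_tool: Moves the arm, as the interface text tells. Its arguments: {"type":"object","properties":{"moves":{"type":"array","items":{"type":"array"}},"grip":{"type":"number"},"force":{"type":"number"}},"required":["moves"]}

```bash
mkdir -p pics; cat > h.py <<'E'
import numpy as np, cv2
from cell import observe, camera, job_done, trace, tip_of
def world(p,u,v,z=None,plane=None):
    R=np.array(p["R"]);t=np.array(p["t"]);r=np.array([(u-p["cx"])/p["fx"],(v-p["cy"])/p["fy"],1.])
    c=-R.T@t; d=R.T@r
    return c+d*((plane-c[2])/d[2] if plane is not None else z)
def cloud(p):
    v,u=np.mgrid[:384,:512];z=p["z_map"];R=np.array(p["R"]);t=np.array(p["t"])
    X=np.stack([(u-p["cx"])/p["fx"]*z,(v-p["cy"])/p["fy"]*z,z],-1)
    return (X-t)@R
def save(p,n,box=None,s=1):
    im=p["image"][...,::-1]
    if box: im=im[box[1]:box[3],box[0]:box[2]]
    cv2.imwrite("pics/"+n,cv2.resize(im,None,fx=s,fy=s,interpolation=cv2.INTER_CUBIC))
E
python3 - <<'E'
from h import *
H={"boss_plaster":.066,"boss_terracotta":.066,"boss_stone":.066,"seat_plaster":.03,"seat_terracotta":.03,"seat_stone":.03,"pad_top":.022,"bowl_mid":.027,"jar_mid":.037,"brush_grip":.008}
np.set_printoptions(precision=3,suppress=True)
for c in("top","side"):
    p=camera(c);save(p,c+"0.png",None,1.5);print(c,-np.array(p["R"]).T@p["t"],p["fx"])
    for n,h in H.items():
        for d in tip_of(n,p)[:3]:
            u,v=d["location"][0]*512,d["location"][1]*384
            print(n,round(d["confidence"],2),int(u),int(v),world(p,u,v,plane=h),cloud(p)[min(int(v),383),min(int(u),511)])
o=observe();print(o["eef_rot"],o["position"],o["force"])
E
```

```text
top [ 0.483 -0.062  1.287] 375.19553510488544
boss_plaster 0.76 273 176 [ 0.597 -0.123  0.066] [ 0.595 -0.12   0.089]
boss_terracotta 0.79 127 214 [0.467 0.351 0.066] [0.467 0.345 0.086]
boss_stone 0.95 278 234 [ 0.408 -0.141  0.066] [ 0.409 -0.14   0.056]
boss_stone 0.95 374 213 [ 0.481 -0.452  0.066] [ 0.482 -0.456  0.046]
boss_stone 0.86 331 205 [ 0.504 -0.313  0.066] [ 0.505 -0.307  0.086]
seat_plaster 0.93 328 208 [ 0.494 -0.311  0.03 ] [ 0.496 -0.298  0.083]
seat_terracotta 0.91 267 178 [ 0.591 -0.106  0.03 ] [ 0.592 -0.103  0.045]
seat_stone 0.61 133 210 [0.479 0.342 0.03 ] [0.48  0.327 0.084]
seat_stone 0.49 202 166 [0.629 0.115 0.03 ] [0.632 0.117 0.025]
pad_top 0.81 204 167 [0.628 0.111 0.022] [0.629 0.111 0.022]
bowl_mid 0.64 215 240 [0.384 0.065 0.027] [0.383 0.07  0.006]
jar_mid 0.57 339 159 [ 0.658 -0.346  0.037] [ 0.663 -0.347  0.021]
jar_mid 0.53 274 125 [ 0.773 -0.126  0.037] [ 0.764 -0.122  0.078]
brush_grip 0.85 342 159 [ 0.662 -0.361  0.008] [ 0.662 -0.356  0.025]
brush_grip 0.7 273 176 [ 0.601 -0.126  0.008] [ 0.595 -0.12   0.089]
side [0.431 0.726 1.024] 437.698
[... 329 characters left out ...]
  0.066] [ 0.323 -0.264  0.049]
seat_plaster 0.76 290 154 [ 0.503 -0.311  0.03 ] [ 0.503 -0.293  0.049]
seat_plaster 0.47 293 144 [ 0.5  -0.36  0.03] [ 0.497 -0.305  0.082]
seat_terracotta 0.7 248 191 [ 0.604 -0.127  0.03 ] [ 0.601 -0.098  0.066]
seat_stone 0.78 264 349 [0.476 0.339 0.03 ] [0.474 0.358 0.079]
pad_top 0.71 229 257 [0.61  0.108 0.022] [0.612 0.107 0.025]
bowl_mid 0.57 319 257 [0.374 0.066 0.027] [0.373 0.046 0.001]
jar_mid 0.95 196 182 [ 0.767 -0.127  0.037] [ 0.758 -0.103  0.067]
jar_mid 0.69 225 256 [0.62  0.114 0.037] [0.624 0.104 0.022]
brush_grip 0.64 246 142 [ 0.661 -0.366  0.008] [ 0.658 -0.352  0.021]
[0.    0.119 0.993 0.   ] [0.148 0.607 0.223] [-0.84   0.033  0.187]
```

View pics/top0.png

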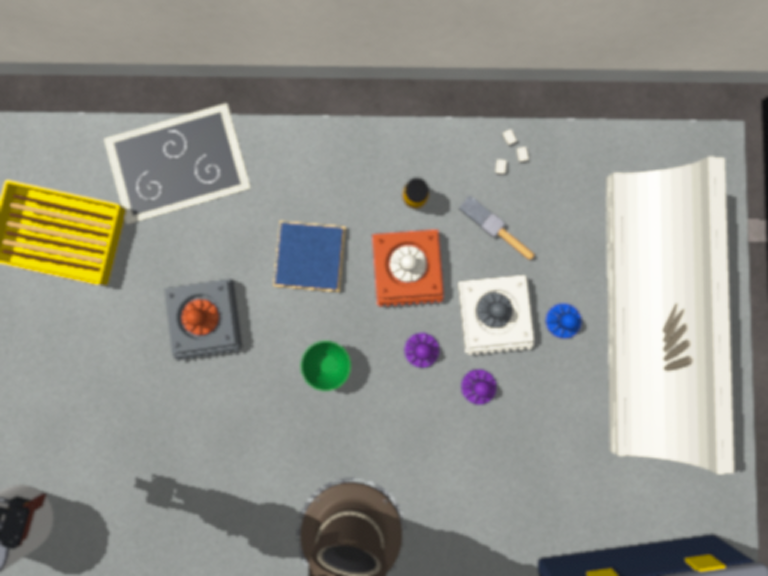

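View pics/side0.png

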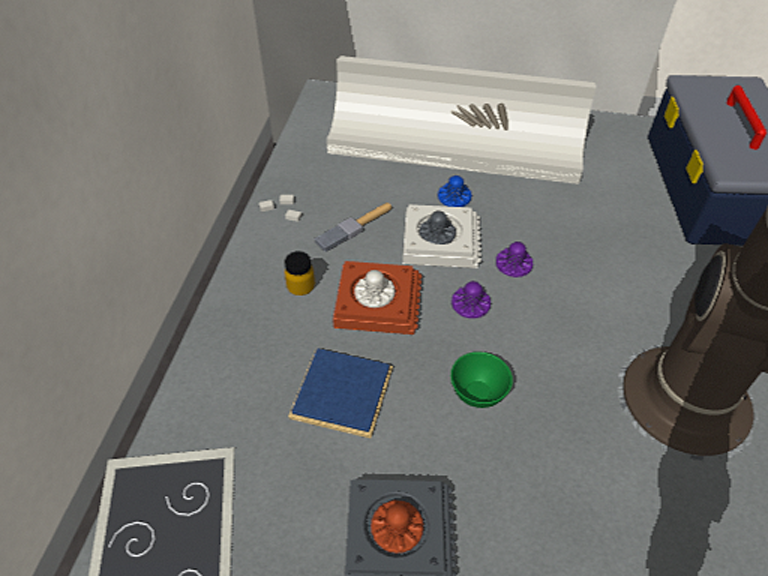

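The top picture (scaled 1.5) shows:
- The dark grey block at (201,318) holds the terracotta rosette.
- The red block at (407,266) holds the white rosette.
- The white block at (495,312) holds the grey rosette.
- The blue pad at (311,256) is empty.

Candidates for boss_stone are the grey one at (495,310), blue at (563,321), and purple at (422,350) and (478,386). Only the grey one is dark grey and lies in a block, so that is the one meant. I'll confirm it in a crop and measure precisely.

```bash
cat >> h.py <<'E'
def circ(P):
    A=np.c_[2*P[:,:2],np.ones(len(P))];s=np.linalg.lstsq(A,(P[:,:2]**2).sum(1),rcond=None)[0]
    return s[:2],np.sqrt(s[2]+s[0]**2+s[1]**2)
def boss(C,x,y):
    """boss axis from points in the dome (sphere-ish fit by least squares of height paraboloid)"""
    P=C.reshape(-1,3);m=(np.hypot(P[:,0]-x,P[:,1]-y)<.035)&(P[:,2]>.062)&(P[:,2]<.1);P=P[m]
    return P,P[:,2].max()
E
python3 - <<'E'
from h import *
np.set_printoptions(precision=4,suppress=True)
G={"terra block(white)":(.6,-.12),"plaster block(stone)":(.5,-.31),"stone block(terra)":(.475,.347),"pad":(.625,.112)}
for c in("top","side"):
    p=camera(c);C=cloud(p).reshape(-1,3)
    if c=="side": save(p,"crop1.png",(200,105,370,225),4)
    for n,(x,y) in G.items():
        near=(abs(C[:,0]-x)<.11)&(abs(C[:,1]-y)<.11)
        lo,hi=(.014,.03) if n=="pad" else (.034,.05)
        P=C[near&(C[:,2]>lo)&(C[:,2]<hi)]
        r=cv2.minAreaRect((P[:,:2]*1000).astype(np.float32))
        print(c,n,"rect",np.array(r[0]),np.array(r[1]),round(r[2],1),"z",np.median(P[:,2]))
        if n!="pad":
            Q=C[(np.hypot(C[:,0]-x,C[:,1]-y)<.04)&(C[:,2]>.064)&(C[:,2]<.1)]
            print("   dome min/max",Q.min(0),Q.max(0),"mid",(Q.min(0)+Q.max(0))[:2]/2,"mean",Q.mean(0))
E
```

```text
top terra block(white) rect [ 596.8217 -117.366 ] [155.1275 146.7497] 4.8 z 0.04325652711420645
   dome min/max [ 0.5838 -0.1339  0.0654] [ 0.6193 -0.1012  0.0912] mid [ 0.6016 -0.1176] mean [ 0.6008 -0.1173  0.083 ]
top plaster block(stone) rect [ 494.8418 -314.1362] [153.9612 147.7404] 6.3 z 0.043297777584719616
   dome min/max [ 0.486  -0.3277  0.0642] [ 0.5184 -0.293   0.093 ] mid [ 0.5022 -0.3103] mean [ 0.502  -0.3084  0.0825]
top stone block(terra) rect [475.5403 338.9927] [152.9548 146.4738] 9.5 z 0.0426940452524554
   dome min/max [0.4607 0.3244 0.0643] [0.4931 0.3577 0.0923] mid [0.4769 0.3411] mean [0.4767 0.3387 0.0821]
top pad rect [618.2651 106.473 ] [149.782  149.6391] 85.6 z 0.02323775081190972
side terra block(white) rect [ 596.8928 -112.7748] [146.5059 150.3249] 4.7 z 0.0415829440191363
   dome min/max [ 0.5836 -0.1308  0.0642] [ 0.6184 -0.0956  0.0898] mid [ 0.601  -0.1132] mean [ 0.6    -0.1089  0.0786]
side plaster block(stone) rect [ 498.2183 -313.4818] [140.6468 149.4968] 8.1 z 0.04132037969468859
   dome min/max [ 0.4835 -0.3178  0.0648] [ 0.5189 -0.2889  0.0876] mid [ 0.5012 -0.3034] mean [ 0.5011 -0.3011  0.0778]
side stone block(terra) rect [477.0539 343.5673] [145.3469 142.3675] 9.5 z 0.041741167117084435
   dome min/max [0.458  0.3271 0.0641] [0.4938 0.3615 0.089 ] mid [0.4759 0.3443] mean [0.4754 0.3479 0.0804]
side pad rect [617.6142 111.1517] [148.4991 149.4881] 86.1 z 0.021840629314325323
```

View pics/crop1.png

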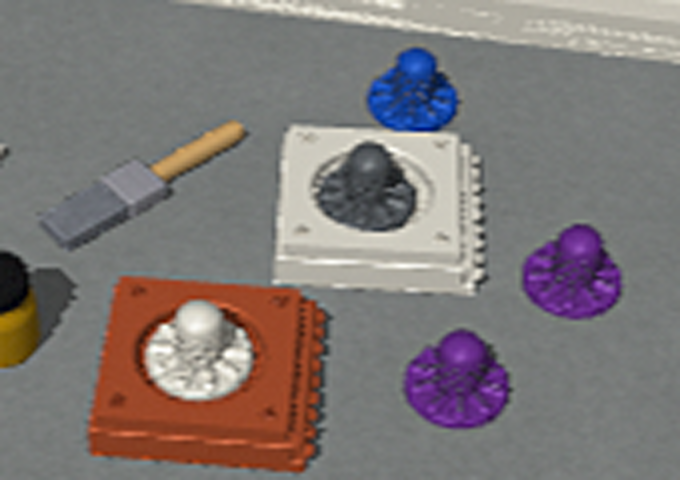

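The crop shows the grey rosette at (370,160) in the white block. The blue and purple ones stand outside on the bench, so it is confirmed. Next I'll fit the sinking centres and work out the approach shifts.

```bash
cat >> h.py <<'E'
from scipy.spatial.transform import Rotation as Ro
def go(x,y,z):
    o=observe();q=o["eef_rot"];R=Ro.from_quat([q[1],q[2],q[3],q[0]])
    d=R.inv().apply(np.array([x,y,z])-o["position"])*100
    Y=R.apply([0,1,0]);print("shift cm",d.round(2),"pos",np.round(o["position"],4),"yaxis",Y.round(3),"zaxis",R.apply([0,0,1]).round(3),"t",o["time"],"gap",o["finger_gap"],"grip",o["grip_force"])
def seat(C,x,y,ang):
    C=C.reshape(-1,3);r=np.hypot(C[:,0]-x,C[:,1]-y)
    P=C[(r<.075)&(abs(C[:,2]-np.median(C[(r>.055)&(r<.07),2]))<.0035)&(r>.044)]
    c=np.array([x,y])
    for _ in range(8):
        D=P[:,:2]-c;a=np.arctan2(D[:,1],D[:,0]);rr=np.hypot(*D.T);b=((a+np.pi)/(2*np.pi)*24).astype(int)%24
        E=np.array([P[b==k][np.argmin(rr[b==k])] for k in range(24) if (b==k).any()])
        e=np.hypot(*(E[:,:2]-c).T);c,R=circ(E[abs(e-np.median(e))<.004])
    return c,R
E
python3 - <<'E'
from h import *
np.set_printoptions(precision=4,suppress=True)
G={"terra":(.602,-.117,4.8),"plaster":(.5,-.312,7),"stone":(.477,.341,9.5)}
for c in("top","side"):
    C=cloud(camera(c)).reshape(-1,3)
    for n,(x,y,a) in G.items():
        t=np.deg2rad(a);
        for s in(1,):
            M=np.array([[np.cos(t),np.sin(t)],[-np.sin(t),np.cos(t)]])
            Q=(C[:,:2]-[x,y])@M.T
            m=(abs(Q)<.11).all(1)&(abs(C[:,2]-.042)<.006);Q=Q[m]
            w=Q[abs(Q[:,1])<.05];h=Q[abs(Q[:,0])<.05]
            xs=np.percentile(w[:,0],99.5);yl,yh=np.percentile(h[:,1],[.5,99.5])
            cc=np.array([x,y])+M.T@[xs-.075,(yl+yh)/2]
            print(c,n,"edges",cc,"ywidth",yh-yl,"circle",*seat(C,x,y,a))
go(.477,.344,.15)
E
```

```text
top terra edges [ 0.5952 -0.1171] ywidth 0.13948775882191794 circle [ 0.6008 -0.1166] 0.04930901170729817
top plaster edges [ 0.4926 -0.3155] ywidth 0.13949518070312314 circle [ 0.4978 -0.3143] 0.0492816510233422
top stone edges [0.473  0.3407] ywidth 0.13966696898859216 circle [0.4782 0.3412] 0.04891315438653308
side terra edges [ 0.5948 -0.1149] ywidth 0.14272675610264768 circle [ 0.6002 -0.1144] 0.04915163517312785
side plaster edges [ 0.4918 -0.314 ] ywidth 0.14458614011646811 circle [ 0.4971 -0.3127] 0.048870564758244896
side stone edges [0.4717 0.343 ] ywidth 0.1399149512630575 circle [0.4769 0.3441] 0.048716379739152396
shift cm [-38.21 -17.8    7.27] pos [0.1479 0.6073 0.2227] yaxis [0.237 0.972 0.   ] zaxis [ 0.  0. -1.] t 1.3 gap 0.08761097414460337 grip 0.0
```

Call:
drive_tool([
  [[0,0,0],[0,0,-0.1195]],
  [[0,0,0],[0,0,-0.1195]],
], grip=-1)

```text
time: 1.47
position: [0.1477, 0.6073, 0.2227]
eef_rot: [0.0, -0.003, 1.0, 0.0]
force: [-0.3, -0.1, 0.0]
finger_gap: 0.0878
grip_force: 0.0
```

Call:
drive_tool([
  [[-2.74,-2.2,0],[0,0,0]],
  [[-2.74,-2.2,0],[0,0,0]],
  [[-2.74,-2.2,0],[0,0,0]],
  [[-2.74,-2.2,0],[0,0,0]],
  [[-2.74,-2.2,0],[0,0,0]],
  [[-2.74,-2.2,0],[0,0,0]],
  [[-2.74,-2.2,0],[0,0,0]],
  [[-2.74,-2.2,0],[0,0,0]],
])

```text
time: 2.13
position: [0.3683, 0.4301, 0.2229]
eef_rot: [0.0, -0.0, 1.0, 0.0]
force: [0.9, 1.3, 0.1]
finger_gap: 0.0876
grip_force: 0.0
```

Call:
drive_tool([
  [[-2.74,-2.2,0.5],[0,0,0]],
  [[-2.74,-2.2,2],[0,0,0]],
  [[-2.74,-2.2,2],[0,0,0]],
  [[-2.74,-2.2,2],[0,0,0]],
  [[0,0,2],[0,0,0]],
  [[0,0,0],[0,0,0]],
])

```text
time: 2.63
position: [0.4767, 0.3398, 0.1339]
eef_rot: [-0.002, 0.002, 1.0, -0.002]
force: [-1.1, 0.0, 0.4]
finger_gap: 0.0879
grip_force: 0.0
```

```bash
python3 -c "
from h import *
go(.4767,.343,.048)"
```

```text
shift cm [-0.03  0.36  8.59] pos [0.4767 0.3398 0.1339] yaxis [ 0.004  1.    -0.004] zaxis [-0.004 -0.004 -1.   ] t 2.6333 gap 0.08785248603683898 grip 0.0
```

Call:
drive_tool([
  [[0,0.36,2],[0,0,0]],
  [[0,0,3],[0,0,0]],
  [[0,0,2.4],[0,0,0]],
  [[0,0,1.2],[0,0,0]],
  [[0,0,0],[0,0,0]],
  [[0,0,0],[0,0,0]],
])

```text
time: 3.13
position: [0.4763, 0.3478, 0.0523]
eef_rot: [-0.0, -0.001, 1.0, 0.0]
force: [0.9, -0.4, -0.4]
finger_gap: 0.0875
grip_force: 0.0
```

Call:
drive_tool([
  [[0,0,0],[0,0,0]],
  [[0,0,0],[0,0,0]],
  [[0,0,0],[0,0,0]],
  [[0,0,0],[0,0,0]],
  [[0,0,0],[0,0,0]],
  [[0,0,0],[0,0,0]],
  [[0,0,0],[0,0,0]],
  [[0,0,0],[0,0,0]],
], grip=1, force=20)

```text
time: 3.8
position: [0.4768, 0.3464, 0.0516]
eef_rot: [-0.0, 0.0, 1.0, -0.0]
force: [0.4, -1.8, 1.1]
finger_gap: 0.0378
grip_force: 1.0
```

Call:
drive_tool([
  [[0,0,0],[0,0,0]],
  [[0,0,0],[0,0,0]],
  [[0,0,0],[0,0,0]],
])

```text
time: 4.05
position: [0.4768, 0.3464, 0.0516]
eef_rot: [-0.0, 0.0, 1.0, -0.0]
force: [0.7, -3.5, 1.5]
finger_gap: 0.0354
grip_force: 20.0
```

```bash
python3 - <<'E'
from h import *
go(.618,.109,.20)
for c in("top","side"):
    C=cloud(camera(c)).reshape(-1,3);print(c,seat(C,.4775,.342,0))
E
```

```text
shift cm [-14.12 -23.75 -14.83] pos [0.4768 0.3464 0.0516] yaxis [ 0.     1.    -0.001] zaxis [-0.    -0.001 -1.   ] t 4.05 gap 0.03535201267323542 grip 20.000023781230993
top (array([0., 0.]), np.float64(0.0))
side (array([0.47907159, 0.3419837 ]), np.float64(0.059890422214335215))
```

Call:
drive_tool([
  [[0,0,-0.8],[0,0,0]],
  [[0,0,-1.6],[0,0,0]],
  [[0,0,-2.4],[0,0,0]],
  [[0,0,-2.4],[0,0,0]],
  [[0,0,-2],[0,0,0]],
  [[0,0,0],[0,0,0]],
])

```text
time: 4.65
position: [0.4784, 0.349, 0.1481]
eef_rot: [0.002, -0.0, 1.0, 0.003]
force: [0.8, 0.3, -1.9]
finger_gap: 0.0354
grip_force: 20.0
```

```bash
python3 - <<'E'
from h import *
go(.618,.109,.143)
G={"terra":(.602,-.117,4.8),"plaster":(.5,-.312,7),"stone":(.477,.341,9.5)}
for c in("side","top"):
    p=camera(c);C=cloud(p).reshape(-1,3);print(c,[np.round(seat(C,*g)[0],4) for g in G.values()])
    save(p,c+"1.png",None,1.5)
    m=(p["image"][...,0]>110)&(p["image"][...,2]<70);Q=C[m.ravel()&(C[:,2]>.09)]
    print(Q.min(0),Q.max(0),len(Q))
E
```

```text
shift cm [-13.95 -24.01   0.45] pos [0.4784 0.349  0.1481] yaxis [-0.001  1.     0.005] zaxis [ 0.005  0.005 -1.   ] t 4.65 gap 0.03538125507948157 grip 19.998729780782014
side [array([ 0.597 , -0.1123]), array([ 0.4972, -0.3117]), array([0.4774, 0.3445])]
[-0.03384376 -0.52813823  0.113176  ] [0.54014856 0.72572403 1.02361156] 225
top [array([ 0.6005, -0.1168]), array([ 0.4976, -0.3149]), array([0.4665, 0.3639])]
[-0.02619026 -0.73855135  0.11472806] [0.54042159 0.35046845 1.2868243 ] 313
```

View pics/side1.png

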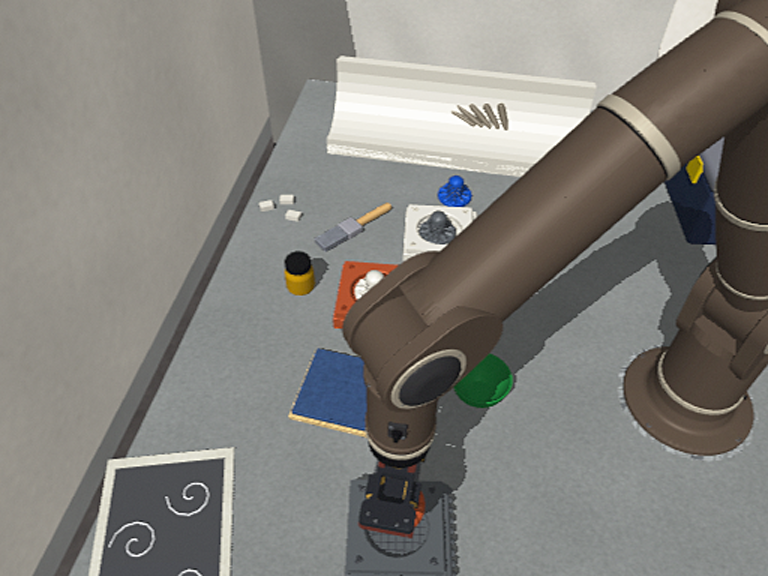

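The side view shows the terracotta rosette lifted in the gripper near (400,520), with the stone block's sinking empty below. On to the pad.

Call:
drive_tool([
  [[-1.0,-1.7,0],[0,0,0]],
  [[-1.75,-3.0,0],[0,0,0]],
  [[-2,-3.4,0],[0,0,0]],
  [[-2,-3.4,0],[0,0,0]],
  [[-2,-3.4,0],[0,0,0]],
  [[-2,-3.4,0],[0,0,0]],
  [[-1.75,-3.0,0],[0,0,0]],
  [[-1.5,-2.7,0],[0,0,0]],
])

```text
time: 5.42
position: [0.6168, 0.1042, 0.1416]
eef_rot: [-0.001, 0.001, 1.0, -0.001]
force: [0.7, 0.2, -3.0]
finger_gap: 0.0356
grip_force: 20.0
```

Call:
drive_tool([
  [[0,0,2.0],[0,0,0]],
  [[0,0,3],[0,0,0]],
  [[0,0,2],[0,0,0]],
  [[0,0,1],[0,0,0]],
  [[0,0,0],[0,0,0]],
  [[0,0,0],[0,0,0]],
])

```text
time: 5.92
position: [0.6162, 0.1071, 0.0628]
eef_rot: [-0.001, -0.0, 1.0, -0.0]
force: [-0.1, -0.2, -2.6]
finger_gap: 0.0351
grip_force: 20.0
```

```bash
python3 - <<'E'
from h import *
go(.618,.109,.0516-.008)
E
```

```text
shift cm [-0.18  0.19  1.92] pos [0.6162 0.1071 0.0628] yaxis [-0.001  1.    -0.   ] zaxis [-0.002 -0.    -1.   ] t 5.9167 gap 0.0350958494504303 grip 19.998708853963763
```

Weight is about 2.6 N. I'll descend 17 mm and watch the force.

Call:
drive_tool([
  [[0,0,0.6],[0,0,0]],
  [[0,0,0.5],[0,0,0]],
  [[0,0,0.4],[0,0,0]],
  [[0,0,0.2],[0,0,0]],
  [[0,0,0],[0,0,0]],
  [[0,0,0],[0,0,0]],
])

```text
time: 6.42
position: [0.6168, 0.107, 0.0468]
eef_rot: [0.0, -0.0, 1.0, 0.0]
force: [0.3, -0.1, -2.5]
finger_gap: 0.0353
grip_force: 20.0
```

Call:
drive_tool([
  [[0,0,0.12],[0,0,0]],
  [[0,0,0.1],[0,0,0]],
  [[0,0,0],[0,0,0]],
  [[0,0,0],[0,0,0]],
  [[0,0,0],[0,0,0]],
])

```text
time: 6.83
position: [0.6168, 0.107, 0.0445]
eef_rot: [0.0, -0.0, 1.0, 0.0]
force: [-0.5, -0.5, -1.8]
finger_gap: 0.0355
grip_force: 20.0
```

Call:
drive_tool([
  [[0,0,0.08],[0,0,0]],
  [[0,0,0],[0,0,0]],
  [[0,0,0],[0,0,0]],
  [[0,0,0],[0,0,0]],
])

```text
time: 7.17
position: [0.6169, 0.107, 0.0437]
eef_rot: [0.0, -0.0, 1.0, 0.0]
force: [-0.3, 0.1, -1.7]
finger_gap: 0.0352
grip_force: 20.0
```

Call:
drive_tool([
  [[0,0,0.07],[0,0,0]],
  [[0,0,0],[0,0,0]],
  [[0,0,0],[0,0,0]],
  [[0,0,0],[0,0,0]],
])

```text
time: 7.5
position: [0.6169, 0.107, 0.0436]
eef_rot: [0.0, -0.0, 1.0, 0.0]
force: [-1.7, 0.2, 4.4]
finger_gap: 0.0353
grip_force: 20.0
```

Call:
drive_tool([
  [[0,0,0],[0,0,0]],
  [[0,0,0],[0,0,0]],
  [[0,0,0],[0,0,0]],
  [[0,0,0],[0,0,0]],
  [[0,0,0],[0,0,0]],
  [[0,0,0],[0,0,0]],
  [[0,0,0],[0,0,0]],
], grip=-1)

```text
time: 8.08
position: [0.6167, 0.1069, 0.0428]
eef_rot: [-0.0, -0.0, 1.0, -0.0]
force: [-0.3, 0.5, 0.4]
finger_gap: 0.0785
grip_force: 0.0
```

Call:
drive_tool([
  [[0,0,-1],[0,0,0]],
  [[0,0,-2.5],[0,0,0]],
  [[0,0,-3.5],[0,0,0]],
  [[0,0,-2.5],[0,0,0]],
  [[0,0,0],[0,0,0]],
])

```text
time: 8.5
position: [0.62, 0.1074, 0.1445]
eef_rot: [0.004, 0.0, 1.0, 0.001]
force: [1.3, 0.3, 0.5]
finger_gap: 0.088
grip_force: 0.0
```

```bash
python3 - <<'E'
from h import *
go(.502,-.308,.138)
E
```

```text
shift cm [ 11.8  -41.54   0.45] pos [0.62   0.1074 0.1445] yaxis [0.    1.    0.002] zaxis [ 0.009  0.002 -1.   ] t 8.5 gap 0.08801554355594969 grip 0.0
```

Call:
drive_tool([
  [[0.5,-1.7,0],[0,0,0]],
  [[1,-3.6,0],[0,0,0]],
  [[1,-3.6,0],[0,0,0]],
  [[1,-3.6,0],[0,0,0]],
  [[1,-3.6,0],[0,0,0]],
  [[1,-3.6,0],[0,0,0]],
  [[1,-3.6,0],[0,0,0]],
  [[1,-3.6,0],[0,0,0]],
])

```text
time: 9.17
position: [0.541, -0.1636, 0.1383]
eef_rot: [0.0, -0.0, 1.0, 0.0]
force: [0.0, 0.6, -0.3]
finger_gap: 0.0876
grip_force: 0.0
```

Call:
drive_tool([
  [[1,-3.6,0],[0,0,0]],
  [[1,-3.6,0],[0,0,0]],
  [[1,-3.6,0],[0,0,0]],
  [[1,-3.6,0],[0,0,0]],
  [[0,0,0],[0,0,0]],
  [[0,0,0],[0,0,0]],
  [[0,0,0],[0,0,0]],
])

```text
time: 9.75
position: [0.5018, -0.3056, 0.1379]
eef_rot: [0.0, 0.0, 1.0, 0.0]
force: [1.0, 0.8, -0.2]
finger_gap: 0.0878
grip_force: 0.0
```

```bash
python3 - <<'E'
from h import *
go(.502,-.308,.05)
for c in("side","top"):
    p=camera(c);C=cloud(p).reshape(-1,3);print(c,"stone seat",seat(C,.477,.342,0))
    if c=="top": save(p,c+"2.png",None,1.5)
    I=p["image"].astype(int).reshape(-1,3);Q=C[(np.hypot(C[:,0]-.617,C[:,1]-.107)<.04)&(C[:,2]>.058)]
    print("terra on pad",(Q.min(0)+Q.max(0))/2,Q[:,2].max())
E
```

```text
shift cm [-0.02 -0.25  8.79] pos [ 0.5018 -0.3056  0.1379] yaxis [0.    1.    0.001] zaxis [ 0.     0.001 -1.   ] t 9.75 gap 0.08784095658673997 grip 0.0
side stone seat (array([0.47697734, 0.34406039]), np.float64(0.04877161569698534))
terra on pad [0.61588514 0.11274761 0.06945397] 0.0808827562661259
top stone seat (array([0.47780557, 0.34087984]), np.float64(0.04897593727320038))
terra on pad [0.61667245 0.10630187 0.07172376] 0.08532650494726854
```

View pics/top2.png

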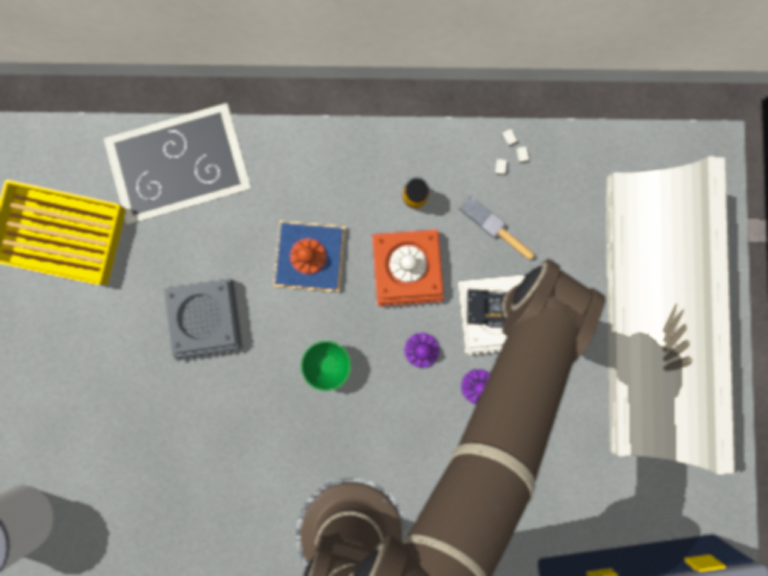

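The terracotta rosette sits on the pad at (308,256), let go, and the stone sinking at (203,317) is empty. Next, the stone rosette.

Call:
drive_tool([
  [[0,-0.25,1.5],[0,0,0]],
  [[0,0,3],[0,0,0]],
  [[0,0,2.8],[0,0,0]],
  [[0,0,1.4],[0,0,0]],
  [[0,0,0],[0,0,0]],
  [[0,0,0],[0,0,0]],
])

```text
time: 10.35
position: [0.5021, -0.3071, 0.0506]
eef_rot: [-0.001, -0.001, 1.0, 0.0]
force: [-0.2, 0.1, 1.2]
finger_gap: 0.0879
grip_force: 0.0
```

Call:
drive_tool([
  [[0,0,0],[0,0,0]],
  [[0,0,0],[0,0,0]],
  [[0,0,0],[0,0,0]],
  [[0,0,0],[0,0,0]],
  [[0,0,0],[0,0,0]],
  [[0,0,0],[0,0,0]],
  [[0,0,0],[0,0,0]],
  [[0,0,0],[0,0,0]],
], grip=1, force=20)

```text
time: 11.02
position: [0.5019, -0.3088, 0.051]
eef_rot: [0.0, -0.0, 1.0, -0.0]
force: [-0.3, -1.4, -0.1]
finger_gap: 0.038
grip_force: 0.7
```

Call:
drive_tool([
  [[0,0,0],[0,0,0]],
  [[0,0,0],[0,0,0]],
  [[0,0,0],[0,0,0]],
])

```text
time: 11.27
position: [0.5018, -0.3089, 0.051]
eef_rot: [0.0, -0.0, 1.0, -0.0]
force: [-1.0, -2.0, 2.2]
finger_gap: 0.0355
grip_force: 20.0
```

Call:
drive_tool([
  [[0,0,-0.8],[0,0,0]],
  [[0,0,-1.6],[0,0,0]],
  [[0,0,-2.4],[0,0,0]],
  [[0,0,-2.4],[0,0,0]],
  [[0,0,-1.8],[0,0,0]],
  [[0,0,0],[0,0,0]],
])

```text
time: 11.77
position: [0.5035, -0.3094, 0.1449]
eef_rot: [0.003, -0.0, 1.0, -0.001]
force: [0.2, -0.0, -2.0]
finger_gap: 0.0354
grip_force: 20.0
```

Call:
drive_tool([
  [[0.15,1.2,0],[0,0,0]],
  [[0.15,2.5,0],[0,0,0]],
  [[0.15,3.7,0],[0,0,0]],
  [[0.15,4,0],[0,0,0]],
  [[0.15,4,0],[0,0,0]],
  [[0.15,4,0],[0,0,0]],
  [[0.15,4,0],[0,0,0]],
  [[0.15,4,0],[0,0,0]],
])

```text
time: 12.43
position: [0.4875, -0.0318, 0.1394]
eef_rot: [-0.001, -0.0, 1.0, 0.0]
force: [-0.2, 0.4, -2.8]
finger_gap: 0.0359
grip_force: 20.0
```

Call:
drive_tool([
  [[0.15,4,0],[0,0,0]],
  [[0.15,4,0],[0,0,0]],
  [[0.15,4,0],[0,0,0]],
  [[0.15,4,0],[0,0,0]],
  [[0.15,4,0],[0,0,0]],
  [[0.15,4,0],[0,0,0]],
  [[0.15,4,0],[0,0,0]],
  [[0.15,4,0],[0,0,0]],
])

```text
time: 13.1
position: [0.4751, 0.2873, 0.1392]
eef_rot: [-0.001, -0.001, 1.0, -0.001]
force: [0.7, 0.2, -2.0]
finger_gap: 0.0358
grip_force: 20.0
```

Call:
drive_tool([
  [[0,3,0],[0,0,0]],
  [[0,2,0],[0,0,0]],
  [[0,0.8,0],[0,0,0]],
  [[0,0,0],[0,0,0]],
  [[0,0,0],[0,0,0]],
  [[0,0,0],[0,0,0]],
])

```text
time: 13.6
position: [0.4776, 0.3411, 0.1403]
eef_rot: [-0.0, 0.001, 1.0, -0.001]
force: [-0.6, -0.4, -2.2]
finger_gap: 0.0357
grip_force: 20.0
```

```bash
python3 - <<'E'
from h import *
go(.4774,.3425,.051)
E
```

```text
shift cm [0.01 0.15 8.93] pos [0.4776 0.3411 0.1403] yaxis [ 0.002  1.    -0.002] zaxis [-0.001 -0.002 -1.   ] t 13.6 gap 0.03565957527811181 grip 19.999558789525054
```

Call:
drive_tool([
  [[0,0.15,1.5],[0,0,0]],
  [[0,0,2.6],[0,0,0]],
  [[0,0,2.2],[0,0,0]],
  [[0,0,1.2],[0,0,0]],
  [[0,0,0.7],[0,0,0]],
  [[0,0,0.3],[0,0,0]],
  [[0,0,0],[0,0,0]],
  [[0,0,0],[0,0,0]],
])

```text
time: 14.27
position: [0.4784, 0.3451, 0.0569]
eef_rot: [0.001, 0.0, 1.0, 0.0]
force: [1.0, 0.6, -2.0]
finger_gap: 0.0353
grip_force: 20.0
```

Call:
drive_tool([
  [[0,0,0.15],[0,0,0]],
  [[0,0,0],[0,0,0]],
  [[0,0,0],[0,0,0]],
])

```text
time: 14.52
position: [0.4779, 0.3452, 0.0551]
eef_rot: [0.0, -0.0, 1.0, 0.0]
force: [0.4, 0.1, -3.2]
finger_gap: 0.0354
grip_force: 20.0
```

Call:
drive_tool([
  [[0,-0.25,0],[0,0,0]],
  [[0,0,0.15],[0,0,0]],
  [[0,0,0.12],[0,0,0]],
  [[0,0,0.05],[0,0,0]],
  [[0,0,0],[0,0,0]],
  [[0,0,0],[0,0,0]],
])

```text
time: 15.02
position: [0.4777, 0.3425, 0.0512]
eef_rot: [-0.0, -0.0, 1.0, -0.0]
force: [0.5, 0.1, -2.8]
finger_gap: 0.0356
grip_force: 20.0
```

Call:
drive_tool([
  [[0,0,0.07],[0,0,0]],
  [[0,0,0],[0,0,0]],
  [[0,0,0],[0,0,0]],
  [[0,0,0],[0,0,0]],
])

```text
time: 15.35
position: [0.4777, 0.3425, 0.051]
eef_rot: [0.0, -0.0, 1.0, 0.0]
force: [-2.8, -1.1, 4.4]
finger_gap: 0.0356
grip_force: 20.0
```

Call:
drive_tool([
  [[0,0,0],[0,0,0]],
  [[0,0,0],[0,0,0]],
  [[0,0,0],[0,0,0]],
  [[0,0,0],[0,0,0]],
  [[0,0,0],[0,0,0]],
  [[0,0,0],[0,0,0]],
  [[0,0,0],[0,0,0]],
], grip=-1)

```text
time: 15.93
position: [0.4777, 0.3425, 0.0505]
eef_rot: [-0.0, -0.0, 1.0, 0.0]
force: [-0.0, 0.2, 0.8]
finger_gap: 0.079
grip_force: 0.0
```

Call:
drive_tool([
  [[0,0,-1],[0,0,0]],
  [[0,0,-2.5],[0,0,0]],
  [[0,0,-3.5],[0,0,0]],
  [[0,0,-2],[0,0,0]],
  [[0,0,0],[0,0,0]],
  [[0,0,0],[0,0,0]],
])

```text
time: 16.43
position: [0.4785, 0.343, 0.1425]
eef_rot: [0.001, -0.0, 1.0, 0.001]
force: [-0.1, -0.4, -0.2]
finger_gap: 0.0879
grip_force: 0.0
```

```bash
python3 - <<'E'
from h import *
go(.6015,-.117,.138)
E
```

```text
shift cm [-12.3  -46.     0.38] pos [0.4785 0.343  0.1425] yaxis [-0.     1.     0.002] zaxis [ 0.003  0.002 -1.   ] t 16.4333 gap 0.08792514062765766 grip 0.0
```

Call:
drive_tool([
  [[-0.4,-1.5,0],[0,0,0]],
  [[-0.8,-3,0],[0,0,0]],
  [[-1,-3.7,0],[0,0,0]],
  [[-1,-3.7,0],[0,0,0]],
  [[-1,-3.7,0],[0,0,0]],
  [[-1,-3.7,0],[0,0,0]],
  [[-1,-3.7,0],[0,0,0]],
  [[-1,-3.7,0],[0,0,0]],
])

```text
time: 17.1
position: [0.549, 0.0735, 0.1395]
eef_rot: [-0.001, -0.0, 1.0, -0.0]
force: [1.6, -0.2, -0.5]
finger_gap: 0.0878
grip_force: 0.0
```

Call:
drive_tool([
  [[-1,-3.7,0],[0,0,0]],
  [[-1,-3.7,0],[0,0,0]],
  [[-1,-3.7,0],[0,0,0]],
  [[-1,-3.7,0],[0,0,0]],
  [[-0.8,-3,0],[0,0,0]],
  [[-0.4,-1.4,0],[0,0,0]],
  [[0,0,0],[0,0,0]],
  [[0,0,0],[0,0,0]],
])

```text
time: 17.77
position: [0.6011, -0.1162, 0.1394]
eef_rot: [-0.001, 0.0, 1.0, 0.0]
force: [-1.1, 1.4, -0.2]
finger_gap: 0.0879
grip_force: 0.0
```

```bash
python3 - <<'E'
from h import *
np.set_printoptions(precision=4,suppress=True)
go(.6015,-.117,.051)
for c in("side","top"):
    p=camera(c);C=cloud(p).reshape(-1,3)
    for n,x,y in(("stone",.4777,.3425),):
        Q=C[(np.hypot(C[:,0]-x,C[:,1]-y)<.035)&(C[:,2]>.064)&(C[:,2]<.1)];print(c,n,(Q.min(0)+Q.max(0))/2,Q[:,2].max(),"seat",seat(C,x,y,0))
    print("plaster seat",seat(C,.4975,-.3135,0))
E
```

```text
shift cm [-0.06 -0.08  8.84] pos [ 0.6011 -0.1162  0.1394] yaxis [0.001 1.    0.001] zaxis [-0.002  0.001 -1.   ] t 17.7667 gap 0.08789195044913413 grip 0.0
side stone [0.4766 0.3445 0.0763] 0.08844209222037054 seat (array([0.477 , 0.3438]), np.float64(0.04874944753400391))
plaster seat (array([ 0.4975, -0.3117]), np.float64(0.04884028804352573))
top stone [0.4784 0.3411 0.0775] 0.09067227409785095 seat (array([0.4779, 0.3411]), np.float64(0.04888419120578231))
plaster seat (array([ 0.4978, -0.3144]), np.float64(0.04955895573848469))
```

Stone is within 1 mm of its seat's centre. Next I grasp the plaster rosette.

Call:
drive_tool([
  [[0,0,1.5],[0,0,0]],
  [[0,0,3],[0,0,0]],
  [[0,0,2.8],[0,0,0]],
  [[0,0,1.5],[0,0,0]],
  [[0,0,0],[0,0,0]],
  [[0,0,0],[0,0,0]],
])

```text
time: 18.37
position: [0.6013, -0.1145, 0.0521]
eef_rot: [-0.001, -0.001, 1.0, 0.0]
force: [0.2, -0.1, 0.6]
finger_gap: 0.0879
grip_force: 0.0
```

Call:
drive_tool([
  [[0,0,0],[0,0,0]],
  [[0,0,0],[0,0,0]],
  [[0,0,0],[0,0,0]],
  [[0,0,0],[0,0,0]],
  [[0,0,0],[0,0,0]],
  [[0,0,0],[0,0,0]],
  [[0,0,0],[0,0,0]],
  [[0,0,0],[0,0,0]],
], grip=1, force=20)

```text
time: 19.03
position: [0.6018, -0.1167, 0.0526]
eef_rot: [0.0, -0.0, 1.0, -0.0]
force: [-0.2, -1.1, 0.4]
finger_gap: 0.0381
grip_force: 0.4
```

Call:
drive_tool([
  [[0,0,0],[0,0,0]],
  [[0,0,0],[0,0,0]],
  [[0,0,0],[0,0,0]],
])

```text
time: 19.28
position: [0.6018, -0.1167, 0.0526]
eef_rot: [-0.0, -0.0, 1.0, -0.0]
force: [-0.3, -1.0, 1.0]
finger_gap: 0.0355
grip_force: 20.0
```

Call:
drive_tool([
  [[0,0,-0.8],[0,0,0]],
  [[0,0,-1.6],[0,0,0]],
  [[0,0,-2.4],[0,0,0]],
  [[0,0,-2.4],[0,0,0]],
  [[0,0,-1.6],[0,0,0]],
  [[0,0,0],[0,0,0]],
])

```text
time: 19.78
position: [0.6038, -0.1169, 0.1446]
eef_rot: [0.003, -0.0, 1.0, -0.0]
force: [0.2, -0.1, -2.1]
finger_gap: 0.0353
grip_force: 20.0
```

Call:
drive_tool([
  [[0.8,-1.5,0],[0,0,0]],
  [[1.5,-2.8,0],[0,0,0]],
  [[1.8,-3.4,0],[0,0,0]],
  [[1.8,-3.4,0],[0,0,0]],
  [[1.8,-3.4,0],[0,0,0]],
  [[1.5,-2.9,0],[0,0,0]],
  [[0.8,-1.6,0],[0,0,0]],
  [[0.4,-0.63,0],[0,0,0]],
])

```text
time: 20.45
position: [0.4951, -0.3163, 0.1398]
eef_rot: [-0.001, 0.002, 1.0, -0.0]
force: [0.0, -0.3, -1.5]
finger_gap: 0.0357
grip_force: 20.0
```

Call:
drive_tool([
  [[0,0,0.8],[0,0,0]],
  [[0,0,2],[0,0,0]],
  [[0,0,2.4],[0,0,0]],
  [[0,0,1.4],[0,0,0]],
  [[0,0,0.7],[0,0,0]],
  [[0,0,0.4],[0,0,0]],
  [[0,0,0],[0,0,0]],
  [[0,0,0],[0,0,0]],
])

```text
time: 21.12
position: [0.4986, -0.3123, 0.0639]
eef_rot: [0.0, -0.001, 1.0, -0.0]
force: [-0.0, -0.7, -1.1]
finger_gap: 0.0359
grip_force: 20.0
```

```bash
python3 - <<'E'
from h import *
go(.4977,-.313,.0526)
E
```

```text
shift cm [ 0.09 -0.07  1.13] pos [ 0.4986 -0.3123  0.0639] yaxis [-0.001  1.    -0.   ] zaxis [ 0.001 -0.    -1.   ] t 21.1167 gap 0.035880561300617085 grip 19.999675164726796
```

Call:
drive_tool([
  [[0,0,0.4],[0,0,0]],
  [[0,0,0.3],[0,0,0]],
  [[0,0,0.15],[0,0,0]],
  [[0,0,0],[0,0,0]],
  [[0,0,0],[0,0,0]],
  [[0,0,0],[0,0,0]],
])

```text
time: 21.62
position: [0.4979, -0.313, 0.0552]
eef_rot: [0.0, -0.0, 1.0, -0.0]
force: [-0.1, -0.1, -1.5]
finger_gap: 0.0356
grip_force: 20.0
```

Call:
drive_tool([
  [[0,0,0.12],[0,0,0]],
  [[0,0,0.1],[0,0,0]],
  [[0,0,0.05],[0,0,0]],
  [[0,0,0],[0,0,0]],
  [[0,0,0],[0,0,0]],
  [[0,0,0],[0,0,0]],
])

```text
time: 22.12
position: [0.4979, -0.3129, 0.0526]
eef_rot: [0.0, -0.0, 1.0, 0.0]
force: [-0.5, 1.4, 3.2]
finger_gap: 0.0358
grip_force: 20.0
```

Call:
drive_tool([
  [[0,0,0.04],[0,0,0]],
  [[0,0,0],[0,0,0]],
  [[0,0,0],[0,0,0]],
  [[0,0,0],[0,0,0]],
])

```text
time: 22.45
position: [0.4979, -0.3129, 0.0525]
eef_rot: [0.0, -0.0, 1.0, 0.0]
force: [-2.1, 2.1, 7.4]
finger_gap: 0.0357
grip_force: 20.0
```

Call:
drive_tool([
  [[0,0,0],[0,0,0]],
  [[0,0,0],[0,0,0]],
  [[0,0,0],[0,0,0]],
  [[0,0,0],[0,0,0]],
  [[0,0,0],[0,0,0]],
  [[0,0,0],[0,0,0]],
  [[0,0,0],[0,0,0]],
], grip=-1)

```text
time: 23.03
position: [0.4978, -0.3129, 0.0518]
eef_rot: [-0.0, -0.0, 1.0, 0.0]
force: [-0.5, -0.4, -0.9]
finger_gap: 0.0789
grip_force: 0.0
```

Call:
drive_tool([
  [[0,0,-1],[0,0,0]],
  [[0,0,-2.5],[0,0,0]],
  [[0,0,-3.5],[0,0,0]],
  [[0,0,-1.6],[0,0,0]],
  [[0,0,0],[0,0,0]],
  [[0,0,0],[0,0,0]],
])

```text
time: 23.53
position: [0.4985, -0.3132, 0.1395]
eef_rot: [0.001, -0.0, 1.0, -0.001]
force: [-0.3, 0.4, -0.4]
finger_gap: 0.088
grip_force: 0.0
```

Call:
drive_tool([
  [[-0.4,1.5,0],[0,0,0]],
  [[-0.8,3,0],[0,0,0]],
  [[-1,3.7,0],[0,0,0]],
  [[-1.1,3.7,0],[0,0,0]],
  [[-1.1,3.7,0],[0,0,0]],
  [[-1.1,3.7,0],[0,0,0]],
  [[-1.1,3.7,0],[0,0,0]],
  [[-1.1,3.7,0],[0,0,0]],
])

```text
time: 24.2
position: [0.5741, -0.0439, 0.1368]
eef_rot: [-0.001, -0.0, 1.0, 0.0]
force: [0.6, -0.4, 0.0]
finger_gap: 0.0877
grip_force: 0.0
```

Call:
drive_tool([
  [[-1.1,3.7,0],[0,0,0]],
  [[-1.1,3.7,0],[0,0,0]],
  [[-1.0,3.7,0],[0,0,0]],
  [[-0.7,2.7,0],[0,0,0]],
  [[-0.4,1.5,0],[0,0,0]],
  [[0,0,0],[0,0,0]],
  [[0,0,0],[0,0,0]],
])

```text
time: 24.78
position: [0.6171, 0.1066, 0.1369]
eef_rot: [-0.001, -0.001, 1.0, -0.001]
force: [-0.7, -2.1, -0.0]
finger_gap: 0.0879
grip_force: 0.0
```

```bash
python3 - <<'E'
from h import *
np.set_printoptions(precision=4,suppress=True)
go(.6168,.107,.0437)
for c in("side","top"):
    p=camera(c);C=cloud(p).reshape(-1,3)
    for n,x,y in(("plaster",.4978,-.313),):
        Q=C[(np.hypot(C[:,0]-x,C[:,1]-y)<.035)&(C[:,2]>.064)&(C[:,2]<.1)];print(c,n,(Q.min(0)+Q.max(0))/2,Q[:,2].max(),"seat",seat(C,x,y,0))
    print("terra seat",seat(C,.6005,-.1155,0))
E
```

```text
shift cm [0.01 0.06 9.32] pos [0.6171 0.1066 0.1369] yaxis [-0.001  1.    -0.001] zaxis [-0.002 -0.001 -1.   ] t 24.7833 gap 0.08785413461258237 grip 0.0
side plaster [ 0.4976 -0.3066  0.0767] 0.08933311881809847 seat (array([ 0.4978, -0.313 ]), np.float64(0.04905044767286745))
terra seat (array([ 0.6   , -0.1141]), np.float64(0.04904840715290032))
top plaster [ 0.4974 -0.3111  0.0777] 0.09028989782175739 seat (array([ 0.4981, -0.3146]), np.float64(0.0493115024405742))
terra seat (array([ 0.6007, -0.1165]), np.float64(0.04948187929550757))
```

Call:
drive_tool([
  [[0,0,1.5],[0,0,0]],
  [[0,0,3],[0,0,0]],
  [[0,0,3],[0,0,0]],
  [[0,0,1.7],[0,0,0]],
  [[0,0,0],[0,0,0]],
  [[0,0,0],[0,0,0]],
])

```text
time: 25.38
position: [0.6172, 0.1048, 0.0455]
eef_rot: [-0.001, 0.001, 1.0, -0.001]
force: [-0.3, 0.4, 0.8]
finger_gap: 0.0879
grip_force: 0.0
```

Call:
drive_tool([
  [[0,0,0],[0,0,0]],
  [[0,0,0],[0,0,0]],
  [[0,0,0],[0,0,0]],
  [[0,0,0],[0,0,0]],
  [[0,0,0],[0,0,0]],
  [[0,0,0],[0,0,0]],
  [[0,0,0],[0,0,0]],
  [[0,0,0],[0,0,0]],
], grip=1, force=20)

```text
time: 26.05
position: [0.6177, 0.1072, 0.046]
eef_rot: [0.0, -0.0, 1.0, 0.0]
force: [-0.2, -0.5, -0.2]
finger_gap: 0.0378
grip_force: 0.0
```

Call:
drive_tool([
  [[0,0,0],[0,0,0]],
  [[0,0,0],[0,0,0]],
  [[0,0,0],[0,0,0]],
])

```text
time: 26.3
position: [0.6177, 0.1072, 0.046]
eef_rot: [-0.0, -0.0, 1.0, 0.0]
force: [-0.1, -0.1, 1.0]
finger_gap: 0.0354
grip_force: 20.0
```

Call:
drive_tool([
  [[0,0,-0.8],[0,0,0]],
  [[0,0,-1.8],[0,0,0]],
  [[0,0,-2.6],[0,0,0]],
  [[0,0,-2.6],[0,0,0]],
  [[0,0,-1.6],[0,0,0]],
  [[0,0,0],[0,0,0]],
])

```text
time: 26.8
position: [0.6198, 0.1074, 0.1441]
eef_rot: [0.003, 0.0, 1.0, 0.001]
force: [0.3, -0.2, -2.6]
finger_gap: 0.0353
grip_force: 20.0
```

Call:
drive_tool([
  [[0.2,-1.5,0],[0,0,0]],
  [[0.2,-3,0],[0,0,0]],
  [[0.3,-3.7,0],[0,0,0]],
  [[0.3,-3.8,0],[0,0,0]],
  [[0.3,-3.8,0],[0,0,0]],
  [[0.2,-3.2,0],[0,0,0]],
  [[0.1,-2.2,0],[0,0,0]],
  [[0.1,-1.07,0],[0,0,0]],
])

```text
time: 27.47
position: [0.5985, -0.1211, 0.1382]
eef_rot: [-0.002, 0.003, 1.0, -0.001]
force: [0.8, 0.8, -2.9]
finger_gap: 0.0354
grip_force: 20.0
```

Call:
drive_tool([
  [[0,0,0.8],[0,0,0]],
  [[0,0,2],[0,0,0]],
  [[0,0,2.4],[0,0,0]],
  [[0,0,1.4],[0,0,0]],
  [[0,0,0.7],[0,0,0]],
  [[0,0,0.4],[0,0,0]],
  [[0,0,0],[0,0,0]],
  [[0,0,0],[0,0,0]],
])

```text
time: 28.13
position: [0.6012, -0.1149, 0.0632]
eef_rot: [0.0, -0.0, 1.0, 0.0]
force: [1.0, 0.3, -2.0]
finger_gap: 0.0351
grip_force: 20.0
```

```bash
python3 - <<'E'
from h import *
go(.6004,-.1155,.054)
E
```

```text
shift cm [ 0.08 -0.06  0.92] pos [ 0.6012 -0.1149  0.0632] yaxis [-0.001  1.     0.   ] zaxis [ 0.  0. -1.] t 28.1333 gap 0.035096343935389095 grip 19.999711270211264
```

Call:
drive_tool([
  [[0,0,0.3],[0,0,0]],
  [[0,0,0.25],[0,0,0]],
  [[0,0,0.1],[0,0,0]],
  [[0,0,0],[0,0,0]],
  [[0,0,0],[0,0,0]],
  [[0,0,0],[0,0,0]],
])

```text
time: 28.63
position: [0.6009, -0.1156, 0.0566]
eef_rot: [0.0, -0.0, 1.0, 0.0]
force: [-0.5, 0.5, -2.6]
finger_gap: 0.0353
grip_force: 20.0
```

Call:
drive_tool([
  [[0,0,0.1],[0,0,0]],
  [[0,0,0.07],[0,0,0]],
  [[0,0,0],[0,0,0]],
  [[0,0,0],[0,0,0]],
  [[0,0,0],[0,0,0]],
])

```text
time: 29.05
position: [0.6008, -0.1155, 0.0547]
eef_rot: [-0.0, -0.0, 1.0, 0.0]
force: [0.3, -0.6, -2.3]
finger_gap: 0.0352
grip_force: 20.0
```

Call:
drive_tool([
  [[0,0,0.08],[0,0,0]],
  [[0,0,0],[0,0,0]],
  [[0,0,0],[0,0,0]],
  [[0,0,0],[0,0,0]],
])

```text
time: 29.38
position: [0.6009, -0.1155, 0.054]
eef_rot: [0.0, -0.0, 1.0, 0.0]
force: [0.7, 0.1, -1.6]
finger_gap: 0.0355
grip_force: 20.0
```

Call:
drive_tool([
  [[0,0,0.05],[0,0,0]],
  [[0,0,0],[0,0,0]],
  [[0,0,0],[0,0,0]],
  [[0,0,0],[0,0,0]],
])

```text
time: 29.72
position: [0.6009, -0.1155, 0.054]
eef_rot: [0.0, -0.0, 1.0, 0.0]
force: [-2.0, 0.8, 4.9]
finger_gap: 0.0356
grip_force: 20.0
```

Landed. I'll release, rise and back off so the cameras can see.

Call:
drive_tool([
  [[0,0,0],[0,0,0]],
  [[0,0,0],[0,0,0]],
  [[0,0,0],[0,0,0]],
  [[0,0,0],[0,0,0]],
  [[0,0,0],[0,0,0]],
  [[0,0,0],[0,0,0]],
  [[0,0,0],[0,0,0]],
], grip=-1)

```text
time: 30.3
position: [0.6008, -0.1155, 0.0534]
eef_rot: [-0.0, -0.0, 1.0, 0.0]
force: [-0.1, -1.1, -0.7]
finger_gap: 0.0787
grip_force: 0.0
```

Call:
drive_tool([
  [[0,0,-1],[0,0,0]],
  [[0,0,-2.5],[0,0,0]],
  [[0,0,-3.5],[0,0,0]],
  [[0,0,-3.5],[0,0,0]],
  [[0,2.5,-1],[0,0,0]],
  [[0,3.5,0],[0,0,0]],
  [[0,3.5,0],[0,0,0]],
  [[0,3.5,0],[0,0,0]],
])

```text
time: 30.97
position: [0.6009, 0.0155, 0.17]
eef_rot: [0.001, 0.0, 1.0, 0.0]
force: [0.6, 0.3, -0.1]
finger_gap: 0.0879
grip_force: 0.0
```

Call:
drive_tool([
  [[0,3.5,0],[0,0,0]],
  [[0,3.5,0],[0,0,0]],
  [[0,2.5,0],[0,0,0]],
  [[0,1.5,0],[0,0,0]],
  [[0,0,0],[0,0,0]],
  [[0,0,0],[0,0,0]],
])

```text
time: 31.47
position: [0.6007, 0.1249, 0.1689]
eef_rot: [0.0, -0.001, 1.0, -0.0]
force: [-0.4, -0.3, 0.0]
finger_gap: 0.0878
grip_force: 0.0
```

```bash
python3 - <<'E'
from h import *
np.set_printoptions(precision=4,suppress=True)
for c in("side","top"):
    p=camera(c);C=cloud(p).reshape(-1,3);save(p,c+"3.png",None,1.5)
    for n,x,y in(("plaster",.4978,-.313),("terra",.6006,-.1155),("stone",.4777,.3425)):
        Q=C[(np.hypot(C[:,0]-x,C[:,1]-y)<.035)&(C[:,2]>.064)&(C[:,2]<.1)];print(c,n,(Q.min(0)+Q.max(0))/2,Q[:,2].max(),"seat",seat(C,x,y,0))
E
```

```text
side plaster [ 0.4974 -0.3079  0.0757] 0.08738648205078346 seat (array([ 0.4975, -0.3119]), np.float64(0.048927415664084914))
side terra [ 0.5918 -0.1105  0.0778] 0.09086683929718813 seat (array([ 0.5989, -0.1134]), np.float64(0.04842051641502527))
side stone [0.4766 0.3449 0.0767] 0.08913162301451924 seat (array([0.4771, 0.3441]), np.float64(0.048624487812256194))
top plaster [ 0.4974 -0.3107  0.0805] 0.09273634445382034 seat (array([ 0.4978, -0.3146]), np.float64(0.0491270707550661))
top terra [ 0.5985 -0.1161  0.0777] 0.09104724677628012 seat (array([ 0.6006, -0.1165]), np.float64(0.049239037456657184))
top stone [0.4784 0.3407 0.0776] 0.09121168677720488 seat (array([0.4777, 0.3406]), np.float64(0.049622130444415595))
```

View pics/top3.png

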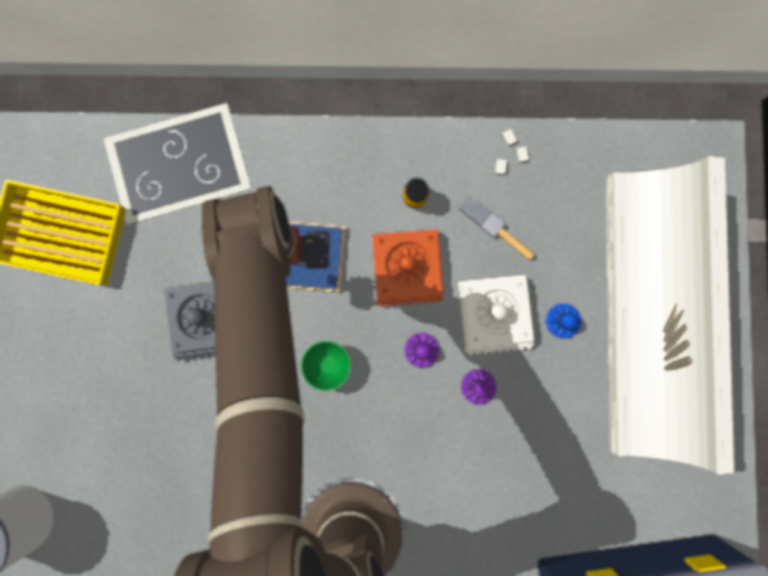

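Each rosette is centred in its own block: terracotta at (407,262), plaster at (499,311) and stone at (200,317). All are at the right height, the bystanders haven't moved, and the gripper is clear.

```bash
python3 -c "
from cell import job_done
print(job_done())"
```

```text
the job is handed in; nothing more can be done
None
```

The job is handed in: all three rosettes lie in the sinkings of their own blocks, within about 4 mm of centre by the top camera and at the right height, and the bowl, jar and brush stayed where they were; the hand-in call returned no verdict.

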